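# Unlock the warming bath and hold its sprung cover

## Task

Take the orange-headed key from its blue stand, push it well down into the square hole of the lock on the warming bath and turn it a quarter turn clockwise, leaving the key in the lock. Then raise the sprung cover by its red grip until its black pointer is past the red balance mark on the side scale (without letting it swing up to its back stop), bring it back down and finish while still holding it steady by the grip, with the pointer in the green band just below the red mark. Leave the other things on the bench where they stand.

Things in the scene. Friction and masses are not known exactly. Their poses are not given: they have to be found in the camera images.
- bath: Stainless warming bath, fixed, 300 mm deep (x) x 360 wide (y) x 120 high. Origin: centre of its underside; its -x side is the front, towards the robot. The front 65 mm of its top is a flat deck 120 mm high with the lock near its right (-y) corner. Behind it the cover, a steel plate 200 mm long x 300 wide x 10 thick, front edge at x = -80 mm, hinged along y at the rear.
- cover_hinge (a point): Middle of the cover's hinge line, at x = 120 mm, y = 0, z = 127 mm in the bath's frame; the line runs along the bath's y axis. Axes as the bath.
- cover_angle (a joint): Opening angle of the cover (rad), 0 shut; grows as its front edge rises and swings back. It weighs 0.83 kg; a spring carries most of it. Balance point 0.80: below it sinks shut by itself, above it swings up by itself to its back stop at 1.35. The hinge has no friction to hold it. About 1 N up at the grip lifts it from shut, less later. Pointer: green band 0.60 to 0.77, red mark 0.78 to 0.84.
- cover: The sprung cover, with its red grip and pointer; origin at the middle of its hinge line, x and y along its plate (the plate lies on the -x side), z square to it; as the bath when shut.
- scale_red (a point): Red balance mark on the quadrant scale, a fixed upright arc at the left (+y) end of the cover, 112 mm from the hinge line. Seen from shut upwards the arc is white, green, red, white. A black pointer on the left end of the cover moves along the inside of the arc.
- cover_grip (a point): Red grip of the cover: a drum lying along y, 34 mm across, 40 mm long, flat ends. The point is its centre; axes turn with the cover. Shut, it is 60 mm above the deck, 215 mm in front of and 53 mm above the hinge line, at bath x = -95, y = 0, z = 180 mm. A 10 mm rod runs from it down and back (about 50 degrees) to the cover. Its two ends are free for fingers; it may turn between them as the cover rises.
- lock (a joint): Turn of the key lock (rad): 0 with its yellow tongue towards the bath's +x, over the cover's edge, keeping it shut; grows clockwise from above; stop at 1.571 with the tongue towards the bath's -y. The cover is free above about 0.95. Starts between 0 and 0.2. Stays where it is left; turning takes about 0.06 N m.
- lock_mouth (a point): Centre of the mouth of the lock's square key hole: 13 x 13 mm, 3 mm chamfer, 30 mm deep, pointing up, mouth 154 mm above the bench. The lock is a dark upright cylinder 40 mm across, 34 high, brass in the middle, at bath x = -115, y = -115 mm. z up, x along the yellow tongue and along two of the hole's sides; turns with the lock.
- key: Key, 77 mm long, about 60 g: square steel shank 11 x 11 mm, 45 long (last 4 mm are 9 x 9), orange head 14 (x) x 42 (y) x 32 mm (z, from 45 to 77 mm). Origin: centre of the shank's foot; z along the shank to the head; x, y square to the shank's sides. The shank fits the lock in any of its four quarter positions. It starts upright in the stand.
- key_tip (a point): Centre of the key's foot (same as the key's origin).
- key_head (a point): Middle of the key's orange head, 61 mm above its foot.
- stand: Blue key stand, fixed, 60 x 60 x 45 mm, with a square hole 13 x 13 mm, 30 mm deep, in the middle of its top. Origin: centre of its underside. It stands to the left or to the right of the bath. The key stands in it, its foot 15 mm above the bench.
- tin: Green tin, 70 mm across, 80 mm high; origin at the centre of its underside. Bystander; stands to the side of the bath where the stand is not.
- amber_bottle: Amber bottle, 54 mm across, 140 mm high; origin at the centre of its underside. Bystander.
- jar: White jar with a red cap, 72 mm across, 110 mm high; origin at the centre of its underside. Bystander.
- bowl: Steel bowl, 120 mm across, 50 mm high; origin at the centre of its underside. Bystander.
- cup: White cup, 72 mm across, 80 mm high; origin at the centre of its underside. Bystander.
- carton: Cardboard carton, 120 x 80 x 50 mm; origin at the centre of its underside. Bystander.
- scoop: Spoon-shaped scoop lying on the bench; origin under its middle. Bystander.

How it is judged (in metres and radians):
On the way, in this order (a step that is already met when the one before it is completed fails the run):
1. the key's foot is at least 20 mm down in the lock (z of key_tip in the frame of lock_mouth below -0.02 m and horizontal distance between key_tip and lock_mouth below 0.005 m), for 0.2 s.
2. with the key in it, the lock is turned clockwise past 1.1 rad (all of step 1 and value of joint lock above 1.1 rad), for 0.1 s.
3. the cover, held by its grip, is raised past the red balance mark (beyond 0.84 rad) (value of joint cover_angle above 0.84 rad and contact force between cover and the fingers above 0.1 N and distance between the grasp point and cover_grip below 0.045 m), for 0.1 s.
At the end, for the whole second after the job is handed in: Fingers still hold the cover (over 0.1 N) at its red grip (within 45 mm); the cover is steady (under 0.08 rad/s) between 0.58 and 0.785 rad, pointer in the green band just below balance; the lock is still turned (over 1.05 rad), the key still 20 mm or more down in it and within 5 mm of its axis (all of step 1 and value of joint cover_angle between 0.58 and 0.785 rad and velocity of joint cover_angle between -0.08 and 0.08 rad/s and contact force between cover and the fingers above 0.1 N and distance between the grasp point and cover_grip below 0.045 m and value of joint lock above 1.05 rad); the arm keeps its last pose, push and grip.
It fails at once if the cover swings up to its back stop (beyond 1.25 rad) (value of joint cover_angle above 1.25 rad).
It fails at once if a bystander is moved more than 30 mm (distance of any of tin, amber_bottle, jar, bowl, cup, carton, scoop from where it was at the start of the episode above 0.03 m).
It also fails if it takes over 72 s, if anything falls off the work surface, if the arm or the gripper's body presses on something with over 40 N, if the wrist force passes 120 N, or if a joint passes its speed limit or range.

## Robot

A 6-joint arm with a two-finger parallel gripper is mounted at the origin on the work surface. World frame = base frame: x ahead of the robot, y to its left, z up, the work surface at z = 0. Lengths are in mm, angles in rad, forces in N, time in s.
With the tool pointing down it reaches from about 300 to 775 mm from the base axis. Payload 14.6 kg.
Tool frame: the origin (TCP) lies midway between the tips of the shut fingers; the grasp point (between the pads) lies 19 mm behind it; x points along the fingers, z is the direction in which the jaws open and shut, and the axes are right-handed (so a half turn about x gives the same grasp; the last joint's range is limited). The gripper opens to 94 mm and grips with 3 to 60 N. Pads are 16 mm wide; open, the fingers measure 119 mm over their backs; the gripper's body (75 mm by 177 mm) begins 78 mm behind the grasp point.
Start: joints at [-1.177, 0.3, 1.521, -0, 1.321, -0.067], TCP at [244.557, -492.627, 205.446] pointing down, gripper open.
Joint ranges: [-3.03, 3.03], [-0.79, 2.21], [0.23, 2.52], [-1.04, 4.18], [0, 3.07], [-2.55, 2.55]. Speed limits (rad/s): [2.22, 2.22, 2.57, 3.14, 3.14, 3.14].

## Interface

Orientations are given as [roll, pitch, yaw] about the fixed x, y, z axes, in that order (R = Rz(yaw) Ry(pitch) Rx(roll)).
In Python, from cell import * gives the robot as it stands.
- The arm moves only by the tool play_rows, never from a script. Its argument "motion" is one flat list of numbers, 7 for each row, row after row: the turn, a rotation vector about the tool's x, y, z in rad, then the shift along the tool's x, y, z in m, then the closure, from -1 (fully open) to 1 (shut), so that 0 is half open. In form: [rx, ry, rz, x, y, z, fingers, rx, ry, rz, x, y, z, fingers, ...]. A call has 1 to 20 rows; each row shifts and turns the pose as measured when the row begins, along the tool's axes as they then stand; what a row does not reach is not made up. A row lasts 1/10 s, in which the tool goes at most 50 mm and 8.59 degrees, less where a joint would pass 70% of its speed; a pose out of reach is approached as far as the arm can. A call with a gripper value outside its range is refused whole. The fingers move at their own pace and stop on an object; "newtons" is the grip in N (left out, the last holds). Time passes only in rows, so rows that do not move let the fingers close. It gives the time, the measured TCP pose, the force and the opening at its end, in the units of the state.
- read_state(): the state, without advancing time (a new reading comes with each control period).
- camera(name): name is "side" or "top" or "wrist"; returns (picture, depth): 384x512x3 uint8, blue, green, red; 384x512 float32, mm along the optical axis (not along the pixel's ray), 0 where there is no reading.
- camera_params(name): a dict with "fx", "fy", "cx", "cy" (pixels), "T" (4x4, takes a point from camera to world coordinates). Camera axes: x right, y down, z forward; pixel columns grow to the right and rows downward; lengths in mm; the calibration is good to about 2 mm. A picture is of the moment at which its call begins: read the wrist's pose just before it. camera_params takes no time and is no camera call; for the wrist camera it gives the pose at the moment of the call.
- sign_off(): hands the job in, once; it reports no verdict.
Trained networks look in the newest picture that a camera, given by its name, has taken for a name from the list of things; names that differ only in an ending like _2 or _b are one class to them, and where a whole thing is asked for, a point or a joint stands for the part that bears it (a point fixed in the world has none). Each returns a list of dicts, best first, with "conf" (0 to 1); they miss things now and then, are a little off and sometimes report something else, mostly with a low value. They report only what shows in the picture. A call takes as long as a camera call.
- masks_of(camera, name): "region" (384x512 bool, what is visible of it).
- place_of(camera, name): "at" ([x, y, z] in mm, in the coordinates of the camera as it stood for that picture, good to about 4 mm: a listed point, or the origin of a listed thing).
The state is a dict: "clock": time; "joints": joint angles; "qd": joint speeds; "effort": joint torques, N m; "eef_pos": TCP position; "eef_rot": TCP orientation; "wrist_force": force on the tool from outside, world axes, zero at the start; "moment": the same for the moment, N m; "finger_gap": finger opening in mm.
Only numpy, scipy, OpenCV 4.12 (cv2) and the standard library are available. Lean on these libraries where they do the work, as an engineer would, in place of code of your own. Each camera call takes 0.05 s, during which the arm holds its last target.

## Working session

There is one attempt and no reset: what is moved stays moved. The work goes in short steps, Python scripts to look and compute and a tool call to move; the robot and the scene stay as the last step left them, time stands still between calls to the robot, and variables do not carry over. Pictures are saved under pics/ and viewed, and the job is handed in when it is done.

Besides the shell and the picture viewer there is one more tool, called after ">>>" in YAML: its name, and indented under it one key for each argument. play_rows: Moves the arm, as the interface text tells. Its arguments: {"type":"object","properties":{"motion":{"type":"array","items":{"type":"number"}},"newtons":{"type":"number"}},"required":["motion"]}

```bash
ls; mkdir -p pics
python3 - <<'E'
from cell import *
import cv2
s=read_state();print(s)
for n in ["side","top"]:
    p,d=camera(n);cv2.imwrite(f"pics/{n}0.png",p)
    P=camera_params(n);print(n,P)
    for t in ["bath","cover_hinge","lock_mouth","key","key_head","key_tip","stand","cover_grip","scale_red","tin","amber_bottle","jar","bowl","cup","carton","scoop"]:
        for r in place_of(n,t)[:2]:
            w=P["T"]@np.append(r["at"],1) if 'np' in globals() else None
            import numpy as np
            w=np.array(P["T"])@np.append(r["at"],1)
            print(n,t,round(r["conf"],2),w[:3].round(1))
print(read_state()["clock"])
E
```

```text
pics
{'clock': 0.0, 'joints': array([-1.17658321e+00,  3.00483288e-01,  1.52159967e+00,  6.23897710e-06,
        1.32068301e+00, -6.66156656e-02]), 'qd': array([-0.00109085, -0.00041819,  0.00073009, -0.00033554,  0.00029625,
        0.000689  ]), 'effort': array([-1.58971841e-03, -5.31820536e+01, -3.52741778e+01,  7.07572815e-02,
        2.44566542e-02, -1.04012508e-04]), 'eef_pos': array([ 244.46836409, -492.38414504,  204.87177748]), 'eef_rot': array([3.06982667, 1.56962299, 1.95985758]), 'wrist_force': array([-0.34028842, -0.09387812, -0.20970798]), 'moment': array([ 0.01708019, -0.01526666,  0.01245888]), 'finger_gap': 94.14729771222379}
side {'fx': 371.81793577681793, 'fy': 371.81793577681793, 'cx': 254.18058224071308, 'cy': 192.86301308267363, 'T': array([[-7.98422902e-01, -4.09061293e-01,  4.41802816e-01,
        -4.61514231e+01],
       [-6.02093012e-01,  5.39749828e-01, -5.88348644e-01,
         7.07228866e+02],
       [ 2.20766340e-03, -7.35757420e-01, -6.77241570e-01,
         9.75789994e+02],
       [ 0.00000000e+00,  0.00000000e+00,  0.00000000e+00,
         1.00000000e
[... 1500 characters left out ...]
107.8  154.7]
top key 0.57 [460.9 358.6  18.2]
top key 0.16 [458.4 361.2  79.2]
top key_head 0.46 [458.2 358.2  77.3]
top key_tip 0.44 [455.6 362.1  14. ]
top key_tip 0.38 [ 688.7 -374.4    1.9]
top stand 0.81 [454.1 359.3   4.6]
top stand 0.28 [456.3 360.9  16.2]
top cover_grip 0.55 [ 5.136e+02 -3.000e-01  1.796e+02]
top scale_red 0.67 [674.6 152.5 213.1]
top scale_red 0.61 [274.6 369.7  -2.5]
top tin 0.93 [ 451.2 -338.2   -1.3]
top amber_bottle 0.8 [658.2 337.7  -2.2]
top amber_bottle 0.28 [726.9 -32.8 127.7]
top jar 0.57 [ 686.8 -374.3    1.9]
top bowl 0.77 [272.9 370.2  -3.5]
top cup 0.95 [ 289.8 -344.9    1. ]
top carton 0.96 [ 503.1 -511.5    1.2]
top scoop 0.87 [535.7 498.1  -2.9]
1.7
```

View pics/side0.png

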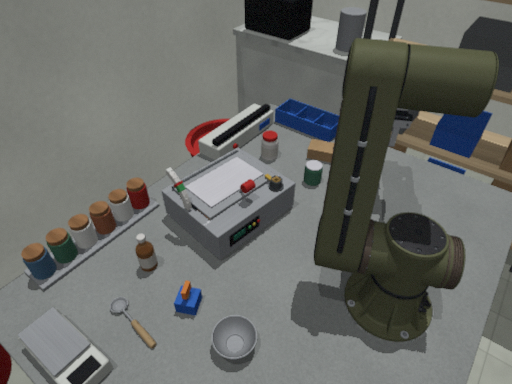

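View pics/top0.png

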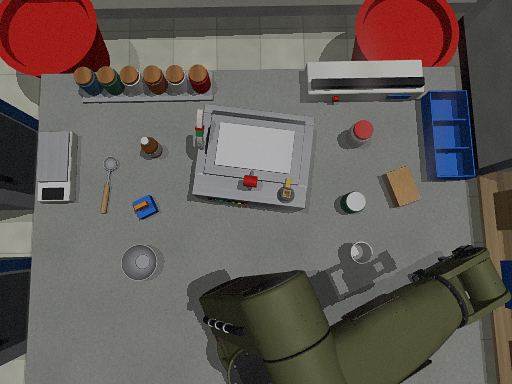

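The side view shows the stand with the orange key at about (188,298), the lock at (275,183) and the red grip at (248,187). In the top view the stand is at (145,207), the lock at (287,192) and the grip at (250,181). Next I'll measure the yaws.

```bash
cat > h.py <<'E'
from cell import *
import numpy as np, cv2
from scipy.spatial.transform import Rotation as Ro
np.set_printoptions(suppress=True,precision=4)
def cloud(cam,mask,d,P):
    v,u=np.nonzero(mask&(d>0)); z=d[v,u]
    c=np.stack([(u-P["cx"])/P["fx"]*z,(v-P["cy"])/P["fy"]*z,z,np.ones_like(z)])
    return (P["T"]@c)[:3].T
def look(cam,fn=None):
    P=camera_params(cam);p,d=camera(cam)
    if fn: cv2.imwrite("pics/"+fn,p)
    return p,d,P
def places(cam,P,names,k=2):
    for t in names:
        for r in place_of(cam,t)[:k]:
            print(cam,t,round(r["conf"],2),(P["T"]@np.append(r["at"],1))[:3].round(1))
def pose():
    s=read_state();return np.array(s["eef_pos"]),Ro.from_euler("xyz",s["eef_rot"])
def plan(pos,R):
    p,r=pose(); print("pos",p.round(1),"toolaxes",r.as_matrix().T.round(3).tolist())
    print("shift tool mm",r.inv().apply(np.array(pos)-p).round(1),"rotvec",(r.inv()*R).as_rotvec().round(3), "and flip",(r.inv()*R*Ro.from_rotvec([np.pi,0,0])).as_rotvec().round(3))
def down(yaw): # tool x down, jaw z along world yaw dir
    z=np.array([np.cos(yaw),np.sin(yaw),0]);x=np.array([0,0,-1.]);y=np.cross(z,x)
    return Ro.from_matrix(np.stack([x,y,z],1))
E
python3 - <<'E'
from h import *
p,d,P=look("top")
cv2.imwrite("pics/top_z.png",cv2.resize(p[90:230,120:320],None,fx=4,fy=4,interpolation=cv2.INTER_CUBIC))
for n in ["key","stand","bath"]:
    for r in masks_of("top",n)[:2]:
        c=cloud("top",r["region"],d,P)
        if n=="stand": c=c[(c[:,2]>38)&(c[:,2]<52)]
        if n=="bath": c=c[(c[:,2]>100)]
        if n=="key": c=c[(c[:,2]>80)]
        if len(c)<4: print(n,len(c));continue
        rc=cv2.minAreaRect(c[:,:2].astype(np.float32));print(n,r["conf"],len(c),rc,c.mean(0))
# colour-based orange
hsv=cv2.cvtColor(p,cv2.COLOR_BGR2HSV)
m=(hsv[...,0]>5)&(hsv[...,0]<18)&(hsv[...,1]>180)&(hsv[...,2]>120);m[:, :130]=0;m[:,160:]=0;m[:190]=0;m[225:]=0
c=cloud("top",m,d,P);print(len(c),c.round(0)[:40]);cc=c[c[:,2]>70];print(cv2.minAreaRect(cc[:,:2].astype(np.float32)),cc.mean(0))
E
```

```text
key 0.4 182 ((489.1670227050781, -112.84991455078125), (34.415802001953125, 66.80121612548828), 61.61138153076172) [ 484.9295 -108.7594  144.2657]
stand 0.79 245 ((456.06365966796875, 358.1466064453125), (60.870849609375, 60.381614685058594), 25.541549682617188) [454.0636 354.8021  45.4984]
stand 1
bath 0.77 10480 ((607.56884765625, -10.9080810546875), (360.51171875, 301.83843994140625), 81.66422271728516) [602.1627  -8.1655 132.8236]
bath 0.33 6077 ((616.50537109375, -9.766265869140625), (308.2248840332031, 239.76837158203125), 80.27930450439453) [626.9966 -11.9807 137.0853]
49 [[469. 346.  88.]
 [468. 341.  94.]
 [466. 351.  93.]
 [466. 349.  90.]
 [465. 344.  94.]
 [466. 343.  88.]
 [463. 358.  90.]
 [462. 354.  93.]
 [463. 352.  91.]
 [462. 347.  96.]
 [462. 344.  95.]
 [462. 338.  93.]
 [459. 364.  94.]
 [459. 360.  95.]
 [460. 358.  89.]
 [459. 354.  95.]
 [458. 346. 100.]
 [459. 345.  91.]
 [459. 341.  95.]
 [459. 339.  89.]
 [457. 371.  89.]
 [456. 367.  93.]
 [456. 363.  94.]
 [456. 361.  91.]
 [456. 359.  88.]
 [456. 353.  95.]
 [456. 351.  93.]
 [456. 347.  94.]
 [456. 346.  89.]
 [453. 377.  92.]
 [453. 373.  94.]
 [453. 370.  92.]
 [453. 367.  92.]
 [453. 364.  91.]
 [453. 362.  89.]
 [453. 358.  91.]
 [453. 354.  92.]
 [453. 352.  90.]
 [450. 377.  89.]
 [450. 373.  94.]]
((456.4599914550781, 357.9000549316406), (12.354300498962402, 40.50423812866211), 26.27260398864746) [456.3612 357.5586  92.2438]
```

View pics/top_z.png

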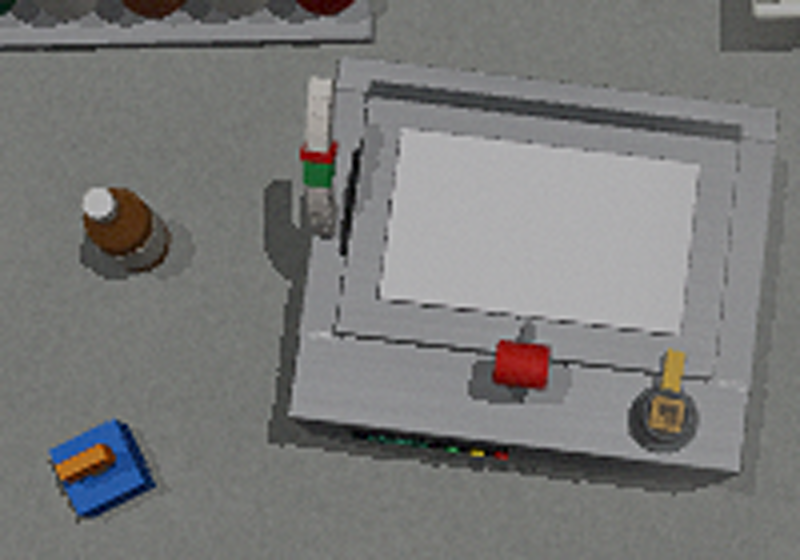

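Run:
```python
from h import *
plan([456,358,205],down(0.459))
plan([456,358,205],down(0.459+np.pi))
```

```text
pos [ 244.6 -492.6  205.4] toolaxes [[0.0, -0.0, -1.0], [0.896, 0.445, 0.0], [0.445, -0.896, 0.0]]
shift tool mm [   0.4  567.6 -667.9] rotvec [-1.569  0.    -0.   ] and flip [ 1.573 -0.    -0.   ]
pos [ 244.6 -492.6  205.4] toolaxes [[0.0, -0.0, -1.0], [0.896, 0.445, 0.0], [0.445, -0.896, 0.0]]
shift tool mm [   0.4  567.6 -667.9] rotvec [ 1.573 -0.    -0.   ] and flip [-1.569  0.    -0.   ]
```

>>> play_rows:
  motion: [0, 0, 0, -0.002, 0.03, -0.035, -1, 0, 0, 0, -0.002, 0.03, -0.035, -1, 0, 0, 0, -0.002, 0.03, -0.035, -1, 0, 0, 0, -0.002, 0.03, -0.035, -1, 0, 0, 0, -0.002, 0.03, -0.035, -1, 0, 0, 0, -0.002, 0.03, -0.035, -1, 0, 0, 0, -0.002, 0.03, -0.035, -1, 0, 0, 0, -0.002, 0.03, -0.035, -1, 0, 0, 0, -0.002, 0.03, -0.035, -1, 0, 0, 0, -0.002, 0.03, -0.035, -1, 0, 0, 0, -0.002, 0.03, -0.035, -1, 0, 0, 0, -0.002, 0.03, -0.035, -1, 0, 0, 0, -0.002, 0.03, -0.035, -1, 0, 0, 0, -0.002, 0.03, -0.035, -1, 0, 0, 0, -0.002, 0.03, -0.035, -1, 0, 0, 0, -0.002, 0.03, -0.035, -1, 0, 0, 0, -0.002, 0.03, -0.035, -1, 0, 0, 0, -0.002, 0.03, -0.035, -1]

```text
clock: 3.7
eef_pos: [452.5, 340.9, 245.1]
eef_rot: [1.202, 1.561, 0.085]
wrist_force: [0.6, -0.3, 1.0]
finger_gap: 93.7
```

>>> play_rows:
  motion: [-0.145, 0, 0, 0, 0, 0, -0.4, -0.145, 0, 0, 0, 0, 0, -0.4, -0.145, 0, 0, 0, 0, 0, -0.4, -0.145, 0, 0, 0, 0, 0, -0.4, -0.145, 0, 0, 0, 0, 0, -0.4, -0.145, 0, 0, 0, 0, 0, -0.4, -0.145, 0, 0, 0, 0, 0, -0.4, -0.145, 0, 0, 0, 0, 0, -0.4, -0.145, 0, 0, 0, 0, 0, -0.4, -0.145, 0, 0, 0, 0, 0, -0.4, -0.12, 0, 0, 0, 0, 0, -0.4]

```text
clock: 4.8
eef_pos: [452.0, 347.0, 242.3]
eef_rot: [-0.63, 1.564, -0.123]
wrist_force: [1.1, -0.0, -0.8]
finger_gap: 65.8
```

Run:
```python
from h import *
plan([456,358,180],down(0.459))
p,d,P=look("wrist","w1.png")
print(P["T"].round(3))
places("wrist",P,["key_head","key_tip","key","stand"])
hsv=cv2.cvtColor(p,cv2.COLOR_BGR2HSV)
m=(hsv[...,0]>5)&(hsv[...,0]<18)&(hsv[...,1]>180)&(hsv[...,2]>100)
c=cloud("wrist",m,d,P);c=c[(c[:,2]>85)&(c[:,2]<100)];print(len(c),np.percentile(c[:,2],[5,50,95]) if len(c) else 0)
c=c[np.hypot(c[:,0]-456,c[:,1]-358)<40]
if len(c)>3: print(cv2.minAreaRect(c[:,:2].astype(np.float32)))
print(read_state()["clock"],read_state()["finger_gap"])
```

```text
pos [452.  347.  242.3] toolaxes [[0.006, -0.001, -1.0], [-0.486, 0.874, -0.004], [0.874, 0.486, 0.005]]
shift tool mm [62.3  7.9  8.5] rotvec [0.048 0.005 0.004] and flip [-3.093 -0.006  0.008]
[[  0.874   0.469   0.128 415.171]
 [  0.486  -0.846  -0.219 409.166]
 [  0.005   0.253  -0.967 421.292]
 [  0.      0.      0.      1.   ]]
wrist key_head 0.84 [453.1 358.8  76.7]
wrist key 0.88 [453.2 360.   15. ]
wrist stand 0.82 [454.6 356.8   3.3]
222 [88.5766 92.0031 96.7678]
((455.0795593261719, 357.732421875), (13.141502380371094, 40.655609130859375), 25.782787322998047)
5.05 65.83211975079834
```

View pics/w1.png

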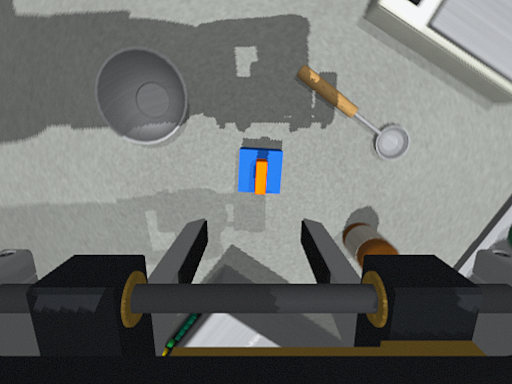

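The wrist picture shows the key head at (261,176) on the stand. The measured position is (455,358), yaw about 0.455, which agrees with the top view.

>>> play_rows:
  motion: [0.05, 0.005, 0.004, 0.01, 0.01, 0.008, -0.4, 0, 0, 0, 0.04, 0, 0, -0.4, 0, 0, 0, 0.04, 0, 0, -0.4, 0, 0, 0, 0, 0, 0, -0.4]

```text
clock: 5.45
eef_pos: [455.0, 360.5, 151.2]
eef_rot: [0.334, 1.567, 0.768]
wrist_force: [0.7, 0.5, -0.1]
finger_gap: 65.5
```

Run:
```python
from h import *
plan([455,358,58],down(0.455))
```

```text
pos [455.  360.5 151.2] toolaxes [[0.003, 0.003, -1.0], [-0.42, 0.907, 0.001], [0.907, 0.42, 0.003]]
shift tool mm [93.2 -2.4 -1.4] rotvec [-0.021  0.004 -0.001] and flip [ 3.12  -0.002 -0.005]
```

>>> play_rows:
  motion: [-0.02, 0.004, 0, 0.03, -0.002, -0.001, -0.4, 0, 0, 0, 0.03, 0, 0, -0.4, 0, 0, 0, 0.03, 0, 0, -0.4, 0, 0, 0, 0, 0, 0, -0.4]

```text
clock: 5.85
eef_pos: [457.8, 360.2, 65.9]
eef_rot: [0.352, 1.564, 0.799]
wrist_force: [-0.6, 0.5, 0.2]
finger_gap: 65.9
```

Run:
```python
from h import *
plan([455,358,58],down(0.455))
p,d,P=look("wrist","w2.png")
places("wrist",P,["key_head"])
```

```text
pos [457.8 360.2  65.9] toolaxes [[0.005, 0.005, -1.0], [-0.432, 0.902, 0.002], [0.902, 0.432, 0.006]]
shift tool mm [ 7.9 -0.8 -3.5] rotvec [-0.008  0.006 -0.002] and flip [ 3.134 -0.004 -0.01 ]
wrist key_head 0.9 [457.  357.7  79. ]
```

View pics/w2.png

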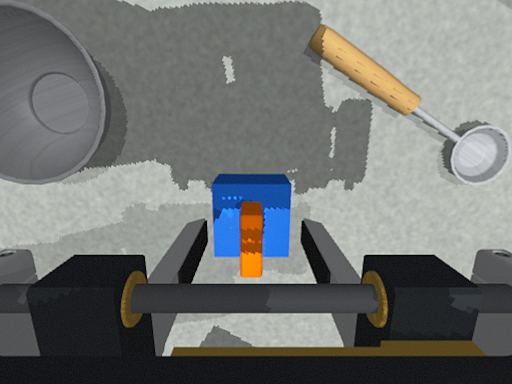

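The key head, around (252,240), is centred between the fingers. I'll lower the last bit and close.

>>> play_rows:
  motion: [0, 0.006, 0, 0.008, -0.001, -0.002, -0.4, 0, 0, 0, 0, 0, 0, -0.4, 0, 0, 0, 0, 0, 0, 1, 0, 0, 0, 0, 0, 0, 1, 0, 0, 0, 0, 0, 0, 1, 0, 0, 0, 0, 0, 0, 1, 0, 0, 0, 0, 0, 0, 1, 0, 0, 0, 0, 0, 0, 1]
  newtons: 35

```text
clock: 6.75
eef_pos: [460.5, 361.3, 68.3]
eef_rot: [0.307, 1.555, 0.754]
wrist_force: [0.1, 0.1, 0.4]
finger_gap: 21.1
```

Run:
```python
from h import *
plan([455,358,58],down(0.455)); s=read_state();print(s["finger_gap"],s["wrist_force"],s["moment"])
```

```text
pos [460.5 361.3  68.3] toolaxes [[0.011, 0.011, -1.0], [-0.432, 0.902, 0.005], [0.902, 0.432, 0.015]]
shift tool mm [10.2 -0.7 -6.6] rotvec [-0.009  0.015 -0.005] and flip [ 3.133 -0.007 -0.023]
21.0990803263449 [0.1242 0.0721 0.3517] [-0.0241 -0.1159  0.0196]
```

>>> play_rows:
  motion: [0, 0, 0, 0, 0, 0, 1, 0, 0, 0, 0, 0, 0, 1]

```text
clock: 6.95
eef_pos: [458.9, 360.6, 68.1]
eef_rot: [0.416, 1.56, 0.863]
wrist_force: [-8.8, -4.0, -0.4]
finger_gap: 14.3
```

Run:
```python
from h import *
for i in range(3):
    s=read_state();print(s["clock"],s["eef_pos"],s["eef_rot"],s["joints"],s["finger_gap"],s["wrist_force"]);look("wrist","w3.png")
plan([455,358,58],down(0.455))
```

```text
6.95 [458.9392 360.6087  68.1469] [0.4163 1.56   0.8628] [0.6019 0.5119 1.5639 0.0032 1.0555 0.1539] 14.275253283347796 [-8.8384 -3.9561 -0.3624]
7.0 [458.6252 360.4777  67.9817] [0.4467 1.5608 0.8933] [0.602  0.5119 1.5642 0.0033 1.0559 0.1538] 14.171825525976022 [-7.3069 -4.4106  6.2554]
7.05 [458.6658 360.4816  67.9948] [0.4404 1.5607 0.887 ] [0.602  0.5119 1.5642 0.0032 1.0558 0.1538] 14.665882307128612 [-7.125  -3.6149  6.2004]
pos [458.6 360.5  68. ] toolaxes [[0.006, 0.008, -1.0], [-0.432, 0.902, 0.004], [0.902, 0.432, 0.009]]
shift tool mm [10.  -0.7 -4.4] rotvec [-0.008  0.009 -0.004] and flip [ 3.133 -0.007 -0.014]
```

View pics/w3.png

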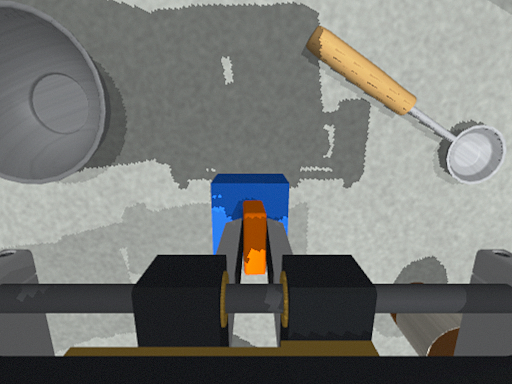

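The key is gripped (gap 14.3 mm), but about 9 mm too high because the arm crept. I'll reopen a little, lower and grip again.

>>> play_rows:
  motion: [0, 0, 0, 0, 0, 0, 0.4, 0, 0, 0, 0, 0, 0, 0.4, 0, 0.009, -0.004, 0.007, 0, -0.002, 0.4, 0, 0, 0, 0.005, 0, 0, 0.4, 0, 0, 0, 0.001, 0, 0, 0.4]

```text
clock: 7.6
eef_pos: [456.7, 359.6, 53.7]
eef_rot: [-2.97, 1.57, -2.523]
wrist_force: [0.4, -0.2, 0.2]
finger_gap: 28.4
```

Run:
```python
from h import *
look("wrist");plan([457,359.5,58],down(0.455));print(read_state()["finger_gap"],read_state()["wrist_force"])
```

```text
pos [456.7 359.6  53.7] toolaxes [[-0.001, -0.0, -1.0], [-0.432, 0.902, -0.0], [0.902, 0.432, -0.001]]
shift tool mm [-4.3 -0.2  0.2] rotvec [-0.008 -0.001  0.   ] and flip [3.133 0.    0.001]
28.246623715915373 [0.1402 0.8253 0.3027]
```

>>> play_rows:
  motion: [0, 0, 0, -0.002, 0, 0, 1, 0, 0, 0, 0, 0, 0, 1, 0, 0, 0, 0, 0, 0, 1, 0, 0, 0, 0, 0, 0, 1]
  newtons: 35

```text
clock: 8.05
eef_pos: [456.8, 359.6, 56.0]
eef_rot: [-2.995, 1.57, -2.548]
wrist_force: [-0.6, -0.4, -0.9]
finger_gap: 13.7
```

Run:
```python
from h import *
look("wrist");plan([457,359.5,58],down(0.455));print(read_state()["finger_gap"],read_state()["wrist_force"])
```

```text
pos [456.8 359.6  56. ] toolaxes [[-0.001, -0.0, -1.0], [-0.432, 0.902, -0.0], [0.902, 0.432, -0.001]]
shift tool mm [-2.  -0.2  0.1] rotvec [-0.008 -0.001  0.   ] and flip [3.133 0.    0.001]
14.02437773598814 [-0.3964 -0.5814 -0.1865]
```

>>> play_rows:
  motion: [0, 0, 0, -0.03, 0, 0, 1, 0, 0, 0, -0.04, 0, 0, 1, 0, 0, 0, -0.04, 0, 0, 1, 0, 0, 0, -0.04, 0, 0, 1, 0, 0, 0, -0.04, 0, 0, 1]

```text
clock: 8.6
eef_pos: [455.2, 358.3, 246.7]
eef_rot: [-2.973, 1.56, -2.526]
wrist_force: [-0.0, -0.1, -0.8]
finger_gap: 13.9
```

>>> play_rows:
  motion: [0, 0, 0, 0, -0.043, -0.0184, 1, 0, 0, 0, 0, -0.043, -0.0184, 1, 0, 0, 0, 0, -0.043, -0.0184, 1, 0, 0, 0, 0, -0.043, -0.0184, 1, 0, 0, 0, 0, -0.043, -0.0184, 1, 0, 0, 0, 0, -0.043, -0.0184, 1, 0, 0, 0, 0, -0.043, -0.0184, 1, 0, 0, 0, 0, -0.043, -0.0184, 1, 0, 0, 0, 0, -0.043, -0.0184, 1]

```text
clock: 9.5
eef_pos: [474.2, -71.9, 255.7]
eef_rot: [-0.492, 1.565, -0.037]
wrist_force: [0.2, -0.5, -0.4]
finger_gap: 13.8
```

>>> play_rows:
  motion: [0.12, 0, 0, 0, 0, 0, 1, 0.12, 0, 0, 0, 0, 0, 1, 0.12, 0, 0, 0, 0, 0, 1, 0.12, 0, 0, 0, 0, 0, 1]

```text
clock: 9.9
eef_pos: [473.6, -78.7, 255.9]
eef_rot: [-0.132, 1.564, -0.179]
wrist_force: [-0.5, -0.2, -0.2]
finger_gap: 13.8
```

Run:
```python
from h import *
plan([476,-107,240],down(-0.17));print(read_state()["finger_gap"],read_state()["clock"])
for n in ["wrist","top","side"]:
    p,d,P=look(n,n+"4.png");places(n,P,["lock_mouth","key_tip","key_head","cover_grip","cover_hinge","bath"])
    if n!="wrist":
        ro=dict(top=(230,130,100,90),side=(220,130,100,90))[n];x,y,w,h=ro
        cv2.imwrite(f"pics/{n}4z.png",cv2.resize(p[y:y+h,x:x+w],None,fx=6,fy=6,interpolation=cv2.INTER_CUBIC))
```

```text
pos [473.6 -78.7 255.9] toolaxes [[0.006, -0.001, -1.0], [0.047, 0.999, -0.001], [0.999, -0.047, 0.006]]
shift tool mm [ 15.9 -28.1   3.7] rotvec [0.123 0.006 0.   ] and flip [-3.018 -0.001  0.01 ]
13.782849660559883 9.9
wrist lock_mouth 0.59 [ 475.1 -110.   154. ]
wrist lock_mouth 0.2 [471.  -77.7 276.9]
wrist key_head 0.64 [470.6 -78.  279. ]
wrist cover_grip 0.72 [512.4   2.3 178. ]
wrist cover_hinge 0.89 [725.2 -27.5 129.5]
wrist bath 0.78 [607.1 -10.7   0.3]
top lock_mouth 0.32 [ 290.6 -351.1    0.6]
top key_head 0.5 [ 501.1 -513.4   -0.8]
top cover_grip 0.57 [517.1  -0.1 177. ]
top cover_hinge 0.86 [726.  -31.3 127.2]
top bath 0.97 [605.9  -9.4  -4. ]
side lock_mouth 0.72 [ 473.3 -108.7  155.9]
side key_tip 0.48 [474.1 -73.2 218.7]
side key_head 0.54 [469.6 -78.6 277.3]
side cover_grip 0.93 [510.8   5.8 179.8]
side cover_hinge 0.9 [725.  -26.8 129.2]
side cover_hinge 0.33 [453.2 359.3   0.7]
side bath 0.69 [602.9  -8.2   0.6]
side bath 0.63 [724.1 -25.1 128.9]
```

View pics/wrist4.png

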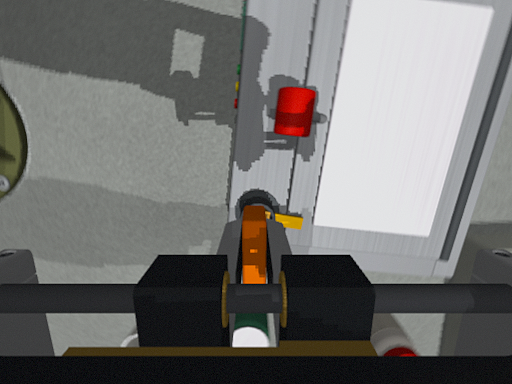

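View pics/side4z.png

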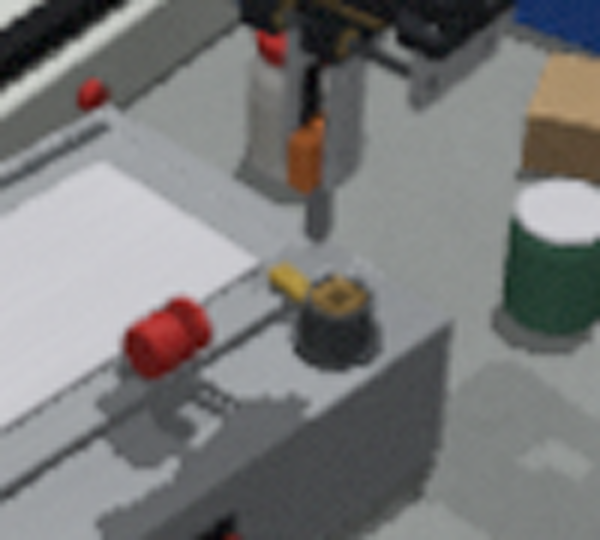

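Run:
```python
from h import *
pp,r=pose();z0=None
for n in ["wrist","side"]:
    p,d,P=look(n)
    hsv=cv2.cvtColor(p,cv2.COLOR_BGR2HSV)
    A=cloud(n,d>0,d,P)
    m=(np.hypot(A[:,0]-475,A[:,1]+108)<30)&(abs(A[:,2]-154)<5)
    B=A[m];print(n,"top",len(B),B.mean(0).round(1),cv2.minEnclosingCircle(B[:,:2].astype(np.float32)), B.min(0).round(1),B.max(0).round(1))
    y=(hsv[...,0]>18)&(hsv[...,0]<32)&(hsv[...,1]>150)&(hsv[...,2]>110)
    C=cloud(n,y,d,P);C=C[(np.hypot(C[:,0]-500,C[:,1]+112)<60)&(abs(C[:,2]-145)<20)]
    print("tongue",len(C),np.median(C[:,2])); rc=cv2.minAreaRect(C[:,:2].astype(np.float32));print(rc)
    vx=cv2.fitLine(C[:,:2].astype(np.float32),cv2.DIST_HUBER,0,.01,.01).ravel();print(vx,np.arctan2(vx[1],vx[0]))
    o=(hsv[...,0]>5)&(hsv[...,0]<17)&(hsv[...,1]>180)&(hsv[...,2]>80)
    C=cloud(n,o,d,P);C=C[(np.hypot(C[:,0]-pp[0],C[:,1]-pp[1])<40)&(C[:,2]>240)]
    T=r.inv().apply(C-pp);print("head tool",len(C),np.percentile(T,[3,50,97],axis=0).round(1))
    # shank
    A2=A[(np.hypot(A[:,0]-pp[0],A[:,1]-pp[1])<20)&(A[:,2]>210)&(A[:,2]<255)]
    T=r.inv().apply(A2-pp)
    if len(T): print("low tool",len(T),np.percentile(T,[3,50,97],axis=0).round(1))
```

```text
wrist top 156 [482.6 -98.4 152.7] ((476.1606750488281, -105.92118835449219), 18.880786895751953) [ 457.5 -109.5  149. ] [495.  -89.8 155.4]
tongue 321 141.79885003479666
((504.92767333984375, -113.36750793457031), (15.785625457763672, 46.50293731689453), 71.6989517211914)
[   0.9035   -0.4285  509.1985 -113.4877] -0.4428687
head tool 1792 [[-37.5 -18.4  -6.9]
 [-36.3   5.   -0.5]
 [-11.9  19.5   5.8]]
side top 71 [ 472.6 -107.5  153.7] ((472.6639404296875, -107.94940185546875), 20.816333770751953) [ 452.7 -128.3  149.2] [493.2 -88.2 157.5]
tongue 13 143.23748100722878
((510.54168701171875, -110.84708404541016), (10.494852066040039, 15.448812484741211), 36.59819412231445)
[   0.883    -0.4693  509.66   -111.7864] -0.4884951
head tool 31 [[-37.7   6.1 -10.7]
 [-24.7  18.4  -6.1]
 [-11.4  20.1  -0.8]]
low tool 39 [[ 6.1 -6.1 -9.2]
 [20.5  1.9 -6.9]
 [39.1  5.8  0.9]]
```

Run:
```python
import cv2
a=cv2.imread("pics/top0.png")[170:210,265:310];b=cv2.imread("pics/wrist4.png")[180:250,215:320]
cv2.imwrite("pics/za.png",cv2.resize(a,None,fx=14,fy=14,interpolation=cv2.INTER_NEAREST))
cv2.imwrite("pics/zb.png",cv2.resize(b,None,fx=7,fy=7,interpolation=cv2.INTER_NEAREST))
```

```text
(no output)
```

View pics/za.png

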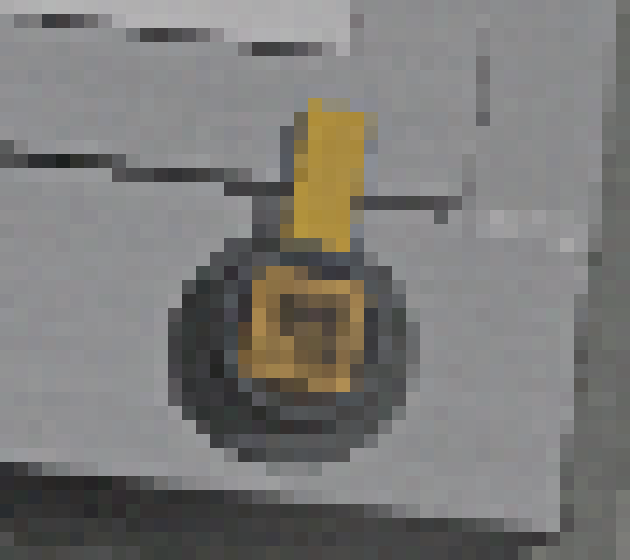

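View pics/zb.png

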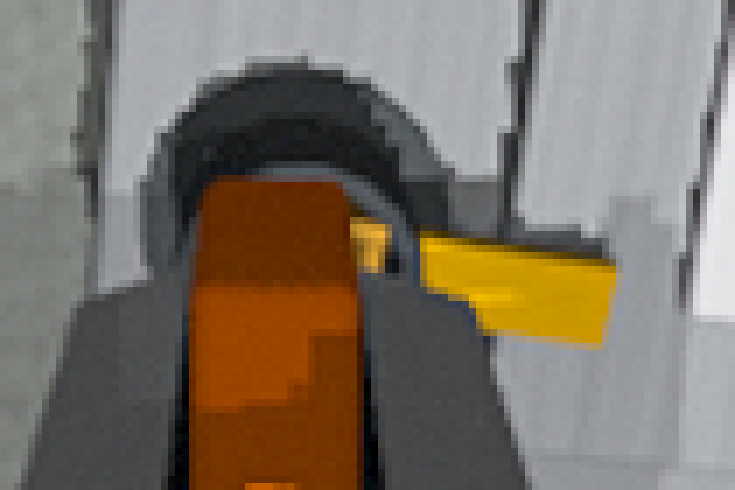

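>>> play_rows:
  motion: [0.12, 0.006, 0, 0.012, -0.029, 0.002, 1, 0, 0, 0, 0.03, 0, 0, 1, 0, 0, 0, 0, 0, 0, 1]

```text
clock: 11.35
eef_pos: [474.9, -108.3, 213.4]
eef_rot: [-0.372, 1.569, -0.537]
wrist_force: [0.4, 1.0, -0.3]
finger_gap: 13.8
```

Run:
```python
from h import *
p,d,P=look("side","side5.png");places("side",P,["lock_mouth","key_tip","key_head"])
cv2.imwrite("pics/side5z.png",cv2.resize(p[140:210,230:320],None,fx=8,fy=8,interpolation=cv2.INTER_CUBIC))
plan([475,-108,205],down(-0.17))
```

```text
side lock_mouth 0.69 [ 472.9 -108.6  167.5]
side lock_mouth 0.64 [ 477.  -108.7  155.5]
side key_tip 0.55 [ 475.  -107.4  173.9]
side key_head 0.66 [ 470.9 -107.8  234.8]
pos [ 476.6 -108.3  217.7] toolaxes [[0.008, -0.003, -1.0], [0.163, 0.987, -0.002], [0.987, -0.163, 0.009]]
shift tool mm [12.7  0.  -1.8] rotvec [0.006 0.009 0.002] and flip [-3.135 -0.002  0.014]
```

View pics/side5z.png

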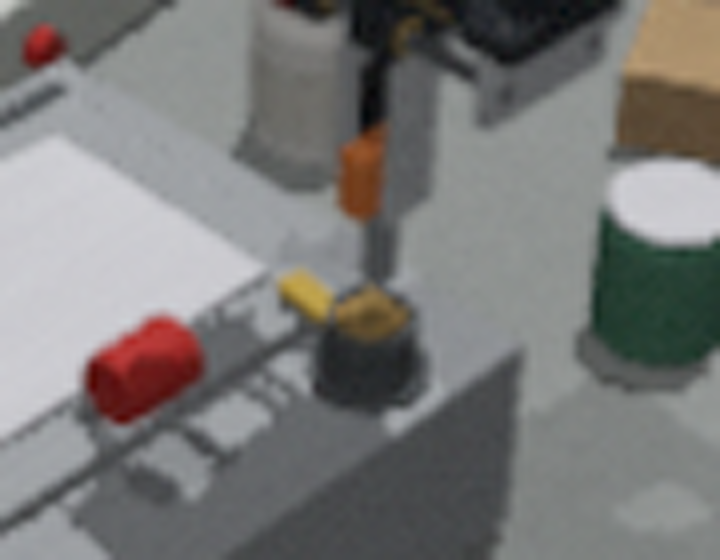

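>>> play_rows:
  motion: [0.006, 0.009, 0.002, 0.014, 0, -0.002, 1, 0, 0, 0, 0.012, 0, 0, 1, 0, 0, 0, 0.006, 0, 0, 1]

```text
clock: 11.85
eef_pos: [475.8, -107.7, 186.0]
eef_rot: [0.008, 1.567, -0.16]
wrist_force: [2.1, -0.2, 0.4]
finger_gap: 13.9
```

Run:
```python
from h import *
p,d,P=look("side","side6.png");places("side",P,["lock_mouth","key_tip","key_head"])
cv2.imwrite("pics/side6z.png",cv2.resize(p[140:210,230:320],None,fx=8,fy=8,interpolation=cv2.INTER_CUBIC))
plan([475,-108,165],down(-0.17));s=read_state();print(s["wrist_force"],s["moment"],s["finger_gap"])
```

```text
side lock_mouth 0.53 [ 475.6 -110.9  155.2]
side key_tip 0.47 [ 475.  -108.3  146.4]
side key_head 0.41 [ 475.4 -107.9  207.1]
pos [ 475.8 -107.8  187.1] toolaxes [[0.004, -0.001, -1.0], [0.168, 0.986, -0.0], [0.986, -0.168, 0.004]]
shift tool mm [22.1 -0.3 -0.9] rotvec [0.001 0.004 0.   ] and flip [-3.14  -0.     0.006]
[ 0.4347 -0.1399 -0.7669] [-0.022  -0.22   -0.0047] 13.71017677515533
```

View pics/side6z.png

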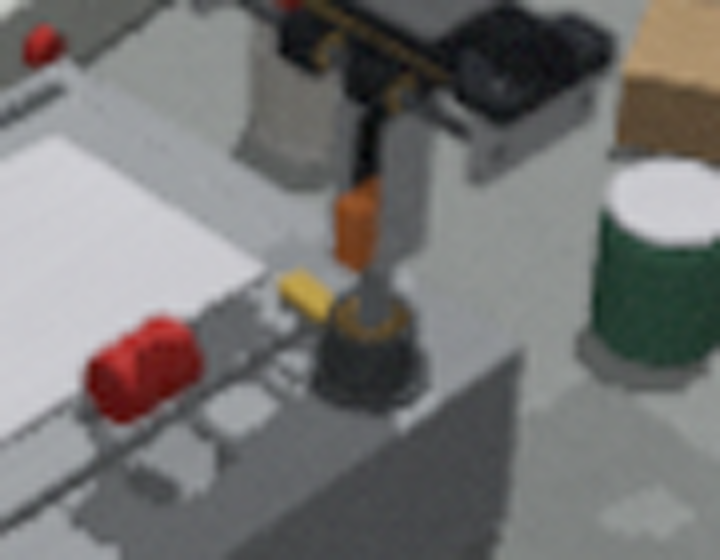

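The shank is in the lock's mouth, about 8 mm down with no side load. I'll push on.

>>> play_rows:
  motion: [0, 0.003, 0, 0.01, 0, -0.001, 1, 0, 0, 0, 0.008, 0, 0, 1, 0, 0, 0, 0.006, 0, 0, 1]

```text
clock: 12.35
eef_pos: [476.2, -108.1, 163.7]
eef_rot: [-0.121, 1.565, -0.29]
wrist_force: [-10.2, 2.4, 57.1]
finger_gap: 13.8
```

Run:
```python
from h import *
p,d,P=look("side","side7.png");places("side",P,["lock_mouth","key_tip","key_head"])
cv2.imwrite("pics/side7z.png",cv2.resize(p[140:210,230:320],None,fx=8,fy=8,interpolation=cv2.INTER_CUBIC))
plan([475,-108,165],down(-0.17));s=read_state();print(s["wrist_force"],s["moment"],s["finger_gap"])
```

```text
side lock_mouth 0.67 [ 475.3 -110.8  157.3]
side lock_mouth 0.64 [721.7 -29.1 125.8]
side key_tip 0.6 [ 474.5 -107.4  127.9]
side key_head 0.51 [ 475.8 -104.3  183.6]
side key_head 0.37 [722.5 -28.2 127.5]
pos [ 476.  -108.   164.2] toolaxes [[0.005, -0.002, -1.0], [0.168, 0.986, -0.001], [0.986, -0.168, 0.005]]
shift tool mm [-0.8 -0.2 -1. ] rotvec [0.001 0.005 0.001] and flip [-3.14  -0.001  0.008]
[-1.7824  1.2199 10.8166] [ 0.0355  0.3387 -0.    ] 13.816880365124474
```

View pics/side7z.png

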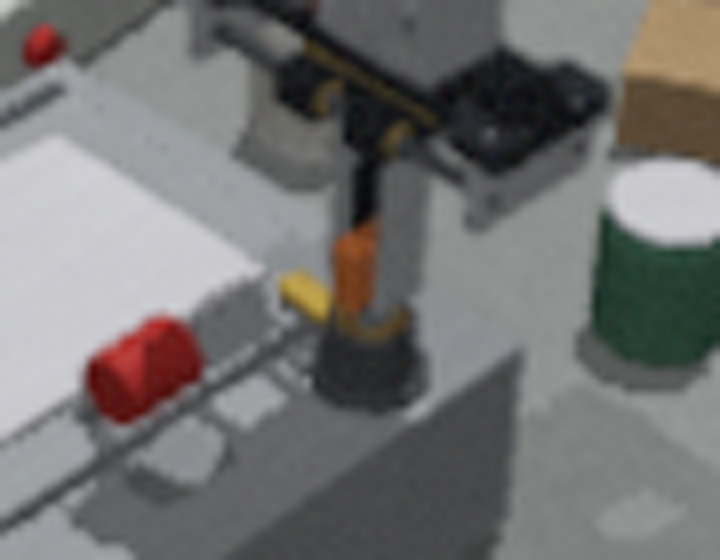

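Bottomed out: foot at about 124–128 mm, so nearly 30 mm deep. I'll ease up 1 mm and start turning.

>>> play_rows:
  motion: [0, 0.004, 0, -0.001, 0, -0.0005, 1, 0.13, 0, 0, 0, 0, 0, 1, 0.13, 0, 0, 0, 0, 0, 1, 0.13, 0, 0, 0, 0, 0, 1, 0.13, 0, 0, 0, 0, 0, 1]

```text
clock: 13.05
eef_pos: [477.0, -107.7, 164.6]
eef_rot: [0.56, 1.566, -0.145]
wrist_force: [-0.5, 0.0, 5.4]
finger_gap: 13.7
```

Run:
```python
from h import *
plan([475,-108,165],down(-0.17-1.6));s=read_state();print(s["wrist_force"],s["moment"],s["finger_gap"])
```

```text
pos [ 477.  -107.7  164.6] toolaxes [[0.005, -0.001, -1.0], [0.648, 0.761, 0.003], [0.761, -0.648, 0.004]]
shift tool mm [-0.4 -1.5 -1.4] rotvec [ 1.065  0.002 -0.005] and flip [-2.077  0.005  0.003]
[-0.5294  0.0423  5.4   ] [-0.1643  0.0423  0.0474] 13.672089579294532
```

>>> play_rows:
  motion: [0.13, 0, 0, 0, -0.001, -0.001, 1, 0.13, 0, 0, 0, 0, 0, 1, 0.13, 0, 0, 0, 0, 0, 1, 0.13, 0, 0, 0, 0, 0, 1, 0.13, 0, 0, 0, 0, 0, 1]

```text
clock: 13.55
eef_pos: [476.9, -107.9, 164.6]
eef_rot: [1.227, 1.562, -0.155]
wrist_force: [0.4, -0.7, 5.4]
finger_gap: 13.5
```

Run:
```python
from h import *
plan([475,-108,165],down(-0.17-1.6));s=read_state();print(s["wrist_force"],s["moment"],s["finger_gap"],s["joints"])
```

```text
pos [ 476.9 -107.9  164.6] toolaxes [[0.008, -0.001, -1.0], [0.982, 0.187, 0.008], [0.187, -0.982, 0.003]]
shift tool mm [-0.4 -1.9 -0.3] rotvec [ 0.388  0.001 -0.009] and flip [-2.754  0.012  0.002]
[ 0.4191 -0.6807  5.4163] [-0.0447  0.0121  0.0574] 13.530615540321948 [-0.2981  0.1988  1.7466  0.0013  1.1877  1.0837]
```

>>> play_rows:
  motion: [0.13, 0, -0.006, 0, -0.001, 0, 1, 0.13, 0, 0, 0, 0, 0, 1, 0.12, 0, 0, 0, 0, 0, 1, 0.06, 0, 0, 0, 0, 0, 1, 0.03, 0, 0, 0, 0, 0, 1]

```text
clock: 14.05
eef_pos: [476.9, -108.0, 164.6]
eef_rot: [1.462, 1.565, -0.414]
wrist_force: [0.9, 0.5, 5.3]
finger_gap: 13.7
```

Run:
```python
from h import *
plan([475,-108,165],down(-0.145-1.6));s=read_state();print(s["wrist_force"],s["moment"],s["finger_gap"],s["joints"])
p,d,P=look("wrist","w8.png")
p,d,P=look("side","side8.png");places("side",P,["lock_mouth","key_tip","key_head"])
cv2.imwrite("pics/side8z.png",cv2.resize(p[140:210,230:320],None,fx=8,fy=8,interpolation=cv2.INTER_CUBIC))
```

```text
pos [ 476.9 -108.   164.6] toolaxes [[0.005, -0.002, -1.0], [0.954, -0.301, 0.005], [-0.301, -0.954, 0.001]]
shift tool mm [-0.4 -1.8  0.6] rotvec [-0.131  0.001 -0.005] and flip [ 3.01  -0.008 -0.001]
[0.915  0.4743 5.2568] [ 0.0725 -0.0351  0.0723] 13.697804347965967 [-0.2972  0.2008  1.7442 -0.0007  1.1912  1.5791]
side lock_mouth 0.69 [ 473.1 -108.7  155.2]
side key_tip 0.44 [ 476.2 -105.8  128.1]
side key_head 0.4 [ 477.9 -108.2  184.6]
```

View pics/side8z.png

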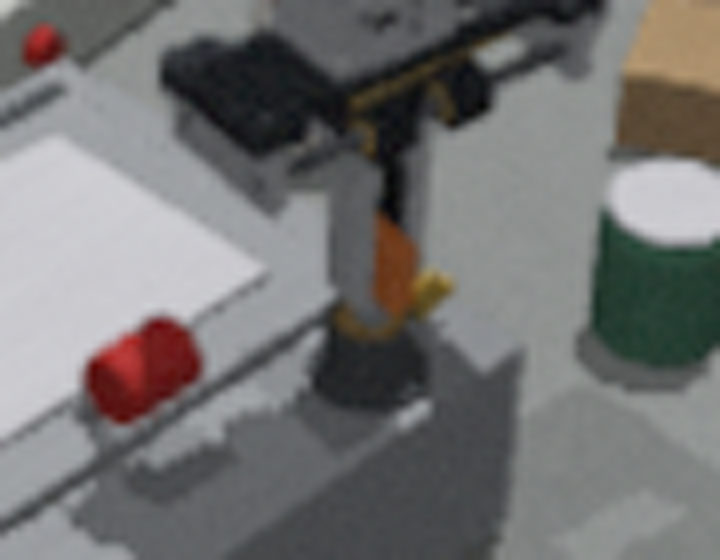

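View pics/w8.png

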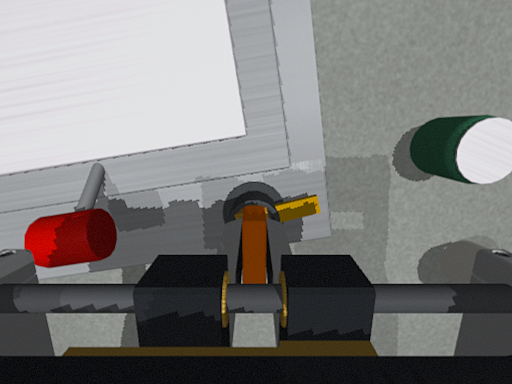

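The yellow tongue now points towards the bath's −y, at about (300,208) in the wrist view and (432,288) in the side zoom. The lock is turned to roughly 1.5 rad. I'll release and lift.

>>> play_rows:
  motion: [0, 0, 0, 0, 0, 0, 0.2, 0, 0, 0, 0, 0, 0, 0.2, 0, 0, 0, 0, 0, 0, 0.2, 0, 0, 0, -0.01, 0, 0, 0.2, 0, 0, 0, -0.03, 0, 0, 0.1, 0, 0, 0, -0.04, 0, 0, 0, 0, 0, 0, -0.04, 0, 0, -0.1, 0, 0, 0, 0, 0, 0, -0.3]

```text
clock: 15.1
eef_pos: [474.7, -107.3, 289.0]
eef_rot: [-0.949, 1.569, -2.822]
wrist_force: [0.3, 0.1, -0.5]
finger_gap: 56.3
```

Run:
```python
from h import *
print(read_state()["clock"],read_state()["finger_gap"])
for n in ["side","wrist"]:
    p,d,P=look(n,n+"9.png");places(n,P,["lock_mouth","key_tip","key_head","cover_grip"])
    hsv=cv2.cvtColor(p,cv2.COLOR_BGR2HSV)
    m=((hsv[...,0]<5)|(hsv[...,0]>174))&(hsv[...,1]>150)&(hsv[...,2]>60)
    C=cloud(n,m,d,P);C=C[(np.hypot(C[:,0]-512,C[:,1]-4)<45)&(C[:,2]>150)]
    print("drum",len(C),np.percentile(C,[2,98],axis=0).round(1),cv2.minAreaRect(C[C[:,2]>180][:,:2].astype(np.float32)))
    if n=="side":cv2.imwrite("pics/side9z.png",cv2.resize(p[140:210,230:320],None,fx=8,fy=8,interpolation=cv2.INTER_CUBIC))
plan([512,4,260],down(-0.145-np.pi/2))
```

```text
15.1 56.3281085973192
side lock_mouth 0.58 [ 472.3 -107.8  155.8]
side lock_mouth 0.2 [725.2 -27.1 123.9]
side key_tip 0.47 [ 477.  -105.6  128.3]
side key_tip 0.32 [ 686.8 -366.3   -1.2]
side key_head 0.63 [ 473.4 -106.4  185.6]
side cover_grip 0.6 [507.8   4.6 179. ]
drum 110 [[492.2  -9.2 171.5]
 [522.3  23.4 199. ]] ((505.8259582519531, 6.59431266784668), (36.927738189697266, 27.665590286254883), 72.46638488769531)
wrist lock_mouth 0.85 [ 470.9 -108.6  151.8]
wrist lock_mouth 0.45 [ 475.3 -105.4  125.3]
wrist key_head 0.63 [ 505.6 -509.     0.8]
wrist key_head 0.57 [ 474.4 -109.3  186.9]
wrist cover_grip 0.92 [511.9  -0.6 179.1]
wrist cover_grip 0.26 [456.  358.4  -1.7]
drum 1356 [[498.1 -19.  171.8]
 [529.2  18.6 197.4]] ((513.564208984375, 0.8201847076416016), (38.7772102355957, 31.420515060424805), 80.37429809570312)
pos [ 473.4 -106.9  283. ] toolaxes [[-0.01, 0.002, -1.0], [0.954, -0.298, -0.01], [-0.298, -0.955, 0.001]]
shift tool mm [  22.9    4.  -117.4] rotvec [-0.158  0.     0.01 ] and flip [ 2.984  0.015 -0.   ]
```

View pics/wrist9.png

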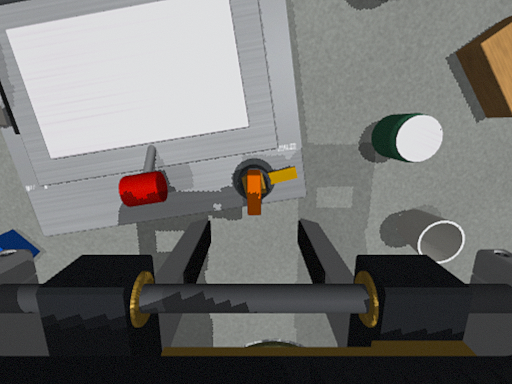

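View pics/side9z.png

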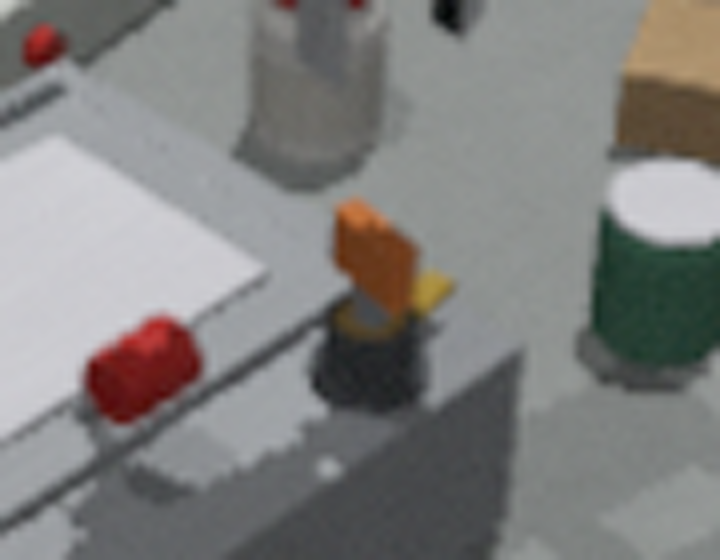

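The key stands in the lock with its head at z≈186, so it is fully seated. The grip is at about (513,2,180). I'll move above it.

>>> play_rows:
  motion: [0, 0, 0, 0.005, 0.001, -0.039, -0.5, 0, 0, 0, 0.008, 0.002, -0.039, -0.5, 0, 0, 0, 0.008, 0.001, -0.036, -0.5, -0.14, 0, 0.008, 0, 0, 0, -0.5, 0, 0, 0, 0, 0, 0, -0.5]

```text
clock: 16.1
eef_pos: [512.1, 4.2, 259.8]
eef_rot: [-1.44, 1.567, 3.109]
wrist_force: [0.2, 0.0, 0.7]
finger_gap: 70.4
```

Run:
```python
from h import *
print(read_state()["clock"],read_state()["finger_gap"])
for n in ["wrist"]:
    p,d,P=look(n,n+"10.png");places(n,P,["lock_mouth","key_head","cover_grip"])
    hsv=cv2.cvtColor(p,cv2.COLOR_BGR2HSV)
    m=((hsv[...,0]<5)|(hsv[...,0]>174))&(hsv[...,1]>150)&(hsv[...,2]>60)
    C=cloud(n,m,d,P);C=C[(np.hypot(C[:,0]-512,C[:,1]-4)<45)&(C[:,2]>150)]
    print("drum",len(C),np.percentile(C,[2,98],axis=0).round(1),cv2.minAreaRect(C[C[:,2]>180][:,:2].astype(np.float32)))
plan([512.5,2.5,163],down(-0.145-np.pi/2))
```

```text
16.1 70.39104743847558
wrist lock_mouth 0.64 [ 471.8 -109.6  153.8]
wrist lock_mouth 0.31 [ 290.9 -349.     1.7]
wrist key_head 0.77 [ 474.7 -109.2  187.2]
wrist cover_grip 0.9 [511.2  -0.  182. ]
drum 1343 [[499.6 -17.2 181.9]
 [529.9  20.  197.5]] ((514.1388549804688, 1.8357181549072266), (38.799015045166016, 30.253339767456055), 80.65481567382812)
pos [512.1   2.9 260.3] toolaxes [[-0.003, 0.0, -1.0], [0.985, -0.171, -0.003], [-0.171, -0.985, 0.0]]
shift tool mm [97.3  0.8  0.3] rotvec [-0.026  0.     0.003] and flip [ 3.115  0.005 -0.001]
```

View pics/wrist10.png

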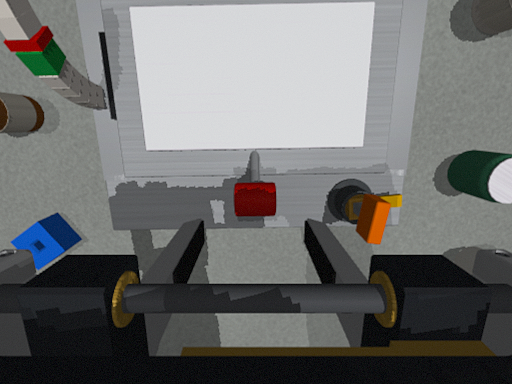

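>>> play_rows:
  motion: [-0.026, 0, 0.003, 0.03, 0, 0, -0.5, 0, 0, 0, 0.035, 0, 0, -0.5, 0, 0, 0, 0.03, 0, 0, -0.5, 0, 0, 0, 0.002, 0, 0, -0.5]

```text
clock: 16.7
eef_pos: [512.7, 0.3, 162.5]
eef_rot: [1.563, 1.566, -0.165]
wrist_force: [0.1, 0.8, 0.4]
finger_gap: 70.8
```

Run:
```python
from h import *
look("wrist","wrist11.png")
plan([513,2.5,162],down(-0.145-np.pi/2));print(read_state()["wrist_force"])
```

```text
pos [513.5   0.2 164.4] toolaxes [[0.007, -0.001, -1.0], [0.988, -0.156, 0.007], [-0.156, -0.988, -0.0]]
shift tool mm [ 2.4 -0.9 -2.2] rotvec [-0.012 -0.    -0.007] and flip [ 3.13  -0.011  0.   ]
[0.6268 0.8377 0.6302]
```

View pics/wrist11.png

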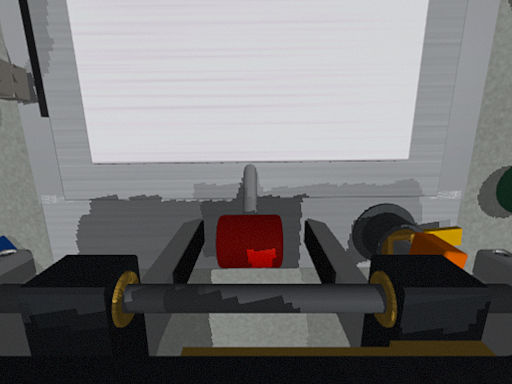

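The red drum, at (250,240), sits between the fingers. Closing gently.

>>> play_rows:
  motion: [-0.01, 0, -0.007, 0.002, 0, -0.002, 1, 0, 0, 0, 0, 0, 0, 1, 0, 0, 0, 0, 0, 0, 1, 0, 0, 0, 0, 0, 0, 1, 0, 0, 0, 0, 0, 0, 1]
  newtons: 12

```text
clock: 17.25
eef_pos: [516.2, 2.5, 168.1]
eef_rot: [1.898, 1.563, 0.179]
wrist_force: [1.8, 8.2, -2.8]
finger_gap: 39.8
```

Run:
```python
from h import *
plan([513,2.5,162],down(-0.145-np.pi/2));s=read_state();print(s["wrist_force"],s["finger_gap"],s["clock"])
```

```text
pos [516.2   2.5 168.1] toolaxes [[0.008, 0.001, -1.0], [0.989, -0.148, 0.007], [-0.148, -0.989, -0.002]]
shift tool mm [ 6.  -3.2  0.5] rotvec [-0.004 -0.002 -0.007] and flip [ 3.138 -0.011  0.004]
[ 1.8429  8.2127 -2.824 ] 39.77657157244404 17.25
```

>>> play_rows:
  motion: [0, 0, 0, -0.008, 0.003, 0, 1, 0, 0, 0, -0.0105, 0.0035, 0, 1, 0, 0, 0, -0.0105, 0.004, 0, 1, 0, 0, 0, -0.01, 0.005, 0, 1, 0, 0, 0, -0.01, 0.005, 0, 1, 0, 0, 0, -0.01, 0.005, 0, 1]

```text
clock: 17.85
eef_pos: [543.2, -1.4, 232.5]
eef_rot: [1.852, 1.561, 0.133]
wrist_force: [6.7, 0.2, -5.3]
finger_gap: 40.0
```

```bash
cat >> h.py <<'E'
H=np.array([725.2,-26.8,127.]);BY=-0.145
def cov():
    p,r=pose();g=p-19*r.as_matrix()[:,0];q=Ro.from_euler("z",-BY).apply(g-H)
    s=read_state();print("grasp rel hinge",q.round(1),"rad",np.hypot(q[0],q[2]).round(1),"angle est",(np.arctan2(q[2],-q[0])-0.242).round(3),"F",s["wrist_force"].round(1),"gap",round(s["finger_gap"],1),"t",s["clock"])
    return q
E
python3 - <<'E'
from h import *
cov();plan([513,2.5,162],down(-0.145-np.pi/2))
p,d,P=look("side","side12.png");places("side",P,["cover_grip","key_head"]);cov()
E
```

```text
grasp rel hinge [-183.9   -1.2  124.5] rad 222.1 angle est 0.353 F [ 6.7  0.2 -5.3] gap 40.0 t 17.85
pos [543.2  -1.4 232.5] toolaxes [[0.01, 0.001, -1.0], [0.989, -0.148, 0.009], [-0.148, -0.989, -0.003]]
shift tool mm [ 70.3 -31.1   0.8] rotvec [-0.003 -0.003 -0.009] and flip [ 3.138 -0.015  0.004]
side cover_grip 0.92 [536.3   0.7 247.6]
side key_head 0.67 [268.9 368.6  -0.4]
side key_head 0.53 [ 474.2 -104.8  185.6]
grasp rel hinge [-184.1   -1.2  124.6] rad 222.3 angle est 0.353 F [ 0.6  0.6 -0.5] gap 40.0 t 18.0
```

View pics/side12.png

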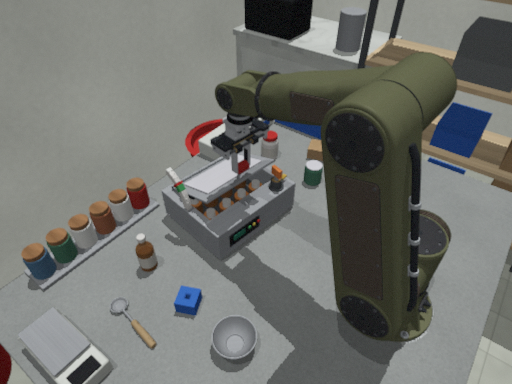

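The side picture shows the cover part open, held at its grip near (243,165), with the key still in the lock at (277,175). I'll go on along the arc.

>>> play_rows:
  motion: [0, 0, 0, -0.0088, 0.0067, 0, 1, 0, 0, 0, -0.0085, 0.007, 0, 1, 0, 0, 0, -0.0081, 0.0074, 0, 1, 0, 0, 0, -0.0078, 0.0078, 0, 1, 0, 0, 0, -0.0074, 0.008, 0, 1]

```text
clock: 18.5
eef_pos: [578.5, -6.5, 274.4]
eef_rot: [2.273, 1.566, 0.555]
wrist_force: [1.5, 1.9, -2.4]
finger_gap: 39.9
```

Run:
```python
from h import *
cov()
p,d,P=look("side","side13.png");places("side",P,["cover_grip","scale_red"]);cov()
cv2.imwrite("pics/side13z.png",cv2.resize(p[130:230,140:300],None,fx=5,fy=5,interpolation=cv2.INTER_CUBIC))
```

```text
grasp rel hinge [-148.2   -1.2  166.4] rad 222.8 angle est 0.601 F [ 1.5  1.9 -2.4] gap 39.9 t 18.5
side cover_grip 0.89 [573.   -4.3 284.7]
side scale_red 0.55 [673.9 146.6 206.9]
side scale_red 0.35 [536.6 494.4   2.4]
grasp rel hinge [-148.2   -1.2  166.4] rad 222.8 angle est 0.601 F [-2.5  2.2  2.4] gap 40.1 t 18.65
```

View pics/side13z.png

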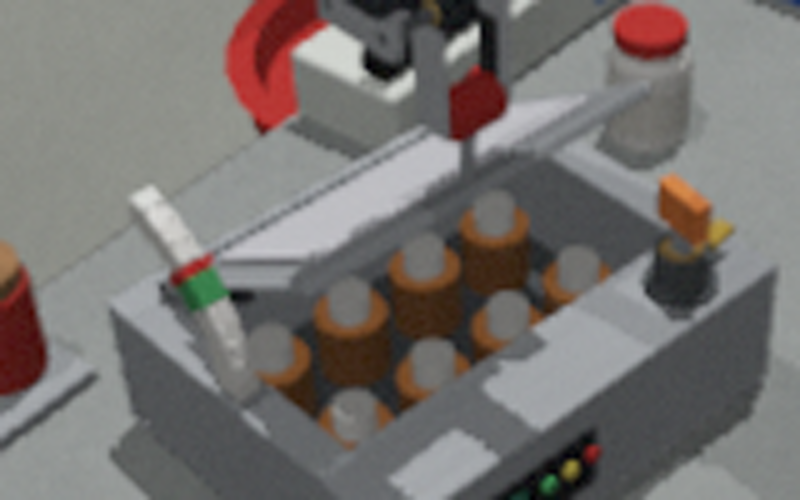

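The pointer tip, near (238,295) in the crop, is at the low end of the green band, which matches my 0.60 estimate. Next I'll raise past the red mark.

>>> play_rows:
  motion: [0, 0, 0, -0.0076, 0.009, 0, 1, 0, 0, 0, -0.0071, 0.0094, 0, 1, 0, 0, 0, -0.0067, 0.0099, 0, 1, 0, 0, 0, -0.0061, 0.0101, 0, 1, 0, 0, 0, -0.0055, 0.0103, 0, 1, 0, 0, 0, -0.005, 0.011, 0, 1, 0, 0, 0, 0, 0, 0, 1]
  newtons: 18

```text
clock: 19.35
eef_pos: [635.1, -14.8, 311.3]
eef_rot: [-2.079, 1.566, 2.487]
wrist_force: [0.2, 0.0, 2.7]
finger_gap: 40.0
```

```bash
cat >> h.py <<'E'
def covangle(n="side"):
    p,d,P=look(n); A=cloud(n,d>0,d,P)
    q=Ro.from_euler("z",-BY).apply(A-H)
    best=None
    for a in np.arange(0.2,1.25,0.01):
        # plate frame: along u=(-cos a, sin a) , normal w=(sin a,cos a)
        u=-q[:,0]*np.cos(a)+q[:,2]*np.sin(a); w=q[:,0]*np.sin(a)+q[:,2]*np.cos(a)
        m=(u>60)&(u<190)&(abs(q[:,1])<140)&(abs(w-5)<2.5)
        if best is None or m.sum()>best[0]: best=(m.sum(),a)
    a=best[1]
    for i in range(5):
        u=-q[:,0]*np.cos(a)+q[:,2]*np.sin(a); w=q[:,0]*np.sin(a)+q[:,2]*np.cos(a)
        m=(u>60)&(u<190)&(abs(q[:,1])<140)&(abs(w-5)<5)
        k=np.polyfit(u[m],w[m],1); a+=np.arctan(k[0])
    print("plane angle",n,best,round(a,3),"n",m.sum(),k)
    return p
E
python3 - <<'E'
from h import *
cov();p=covangle();places("side",camera_params("side"),["cover_grip"]);cov()
cv2.imwrite("pics/side14z.png",cv2.resize(p[130:230,140:300],None,fx=5,fy=5,interpolation=cv2.INTER_CUBIC))
E
```

```text
grasp rel hinge [-90.8  -1.2 203.3] rad 222.6 angle est 0.909 F [0.2 0.  2.7] gap 40.0 t 19.35
plane angle side (np.int64(166), np.float64(0.8000000000000005)) 0.87 n 241 [ 0.0681 -5.9859]
side cover_grip 0.89 [622.7 -12.4 322.7]
grasp rel hinge [-91.3  -1.2 203.1] rad 222.6 angle est 0.906 F [0.4 1.6 0.6] gap 39.6 t 19.45
```

View pics/side14z.png

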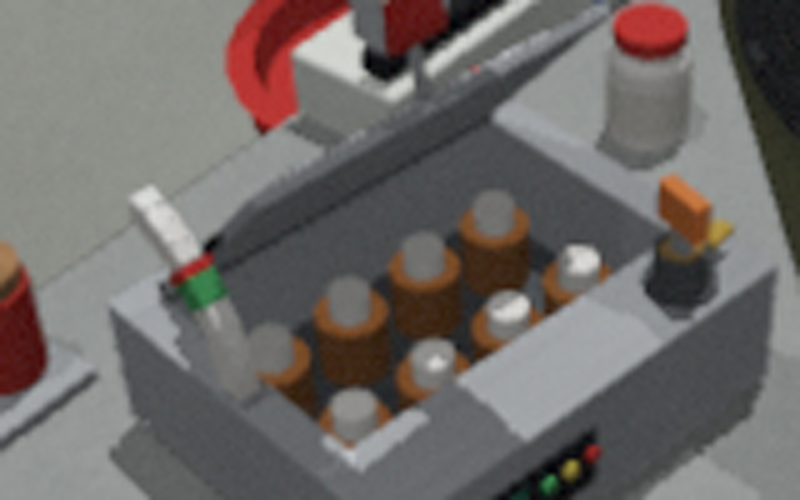

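Run:
```python
from h import *
p=covangle("top");places("top",camera_params("top"),["cover_grip"]);cov()
cv2.imwrite("pics/top14z.png",cv2.resize(p[90:230,170:330],None,fx=4,fy=4,interpolation=cv2.INTER_CUBIC))
```

```text
plane angle top (np.int64(346), np.float64(0.8800000000000006)) 0.868 n 376 [-0.0006  6.1799]
grasp rel hinge [-91.4  -1.2 203. ] rad 222.7 angle est 0.906 F [0.8 1.6 0.9] gap 39.6 t 19.55
```

View pics/top14z.png

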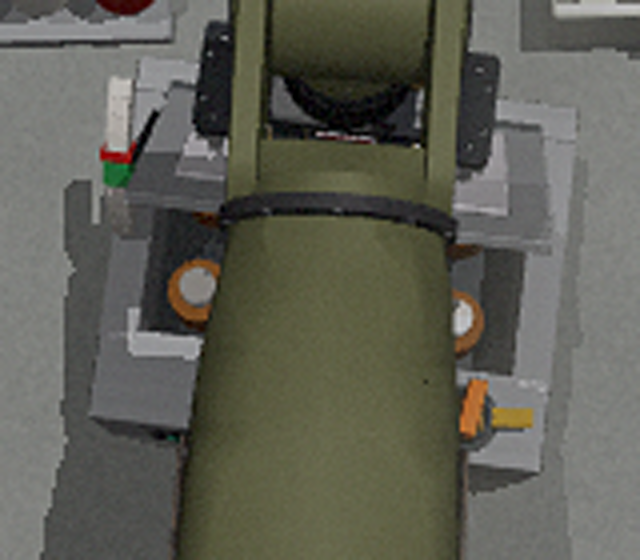

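The top camera's plane fit gives 0.868 rad. I'll go a touch higher for margin and hold.

>>> play_rows:
  motion: [0, 0, 0, -0.003, 0.007, 0, 1, 0, 0, 0, -0.0025, 0.006, 0, 1, 0, 0, 0, 0, 0, 0, 1, 0, 0, 0, 0, 0, 0, 1]

```text
clock: 19.95
eef_pos: [647.3, -16.6, 316.5]
eef_rot: [-1.909, 1.564, 2.657]
wrist_force: [-0.4, 1.3, 2.0]
finger_gap: 39.7
```

Run:
```python
from h import *
p=covangle("top");cov();plan([635,-15,311],down(-0.145-np.pi/2))
```

```text
plane angle top (np.int64(303), np.float64(0.9400000000000006)) 0.933 n 331 [0.     5.8825]
grasp rel hinge [-78.4  -1.2 208.5] rad 222.7 angle est 0.969 F [-1.1  1.7  2. ] gap 39.7 t 20.0
pos [647.3 -16.6 316.5] toolaxes [[-0.006, 0.003, -1.0], [0.989, -0.146, -0.006], [-0.147, -0.989, -0.002]]
shift tool mm [  5.5 -12.4   0.2] rotvec [-0.002 -0.002  0.006] and flip [3.14  0.01  0.003]
```

Plane fit 0.933, with the cover held. Now down to about 0.68.

>>> play_rows:
  motion: [0, 0, 0, 0.0043, -0.0104, 0, 1, 0, 0, 0, 0.0047, -0.0102, 0, 1, 0, 0, 0, 0.0052, -0.0099, 0, 1, 0, 0, 0, 0.0057, -0.0095, 0, 1, 0, 0, 0, 0.0045, -0.006, 0, 1, 0, 0, 0, 0.002, -0.003, 0, 1, 0, 0, 0, 0, 0, 0, 1, 0, 0, 0, 0, 0, 0, 1]

```text
clock: 20.8
eef_pos: [598.2, -9.5, 290.1]
eef_rot: [-3.14, 1.569, 1.426]
wrist_force: [-1.4, 1.4, 1.3]
finger_gap: 40.0
```

Run:
```python
from h import *
cov();p=covangle("top");s=covangle("side");places("side",camera_params("side"),["cover_grip","key_head","key_tip","lock_mouth"]);cov()
cv2.imwrite("pics/side15z.png",cv2.resize(s[130:230,140:300],None,fx=5,fy=5,interpolation=cv2.INTER_CUBIC))
cv2.imwrite("pics/top15z.png",cv2.resize(p[90:230,170:330],None,fx=4,fy=4,interpolation=cv2.INTER_CUBIC))
```

```text
grasp rel hinge [-128.1   -1.2  182.1] rad 222.7 angle est 0.716 F [-1.4  1.4  1.3] gap 40.0 t 20.8
plane angle top (np.int64(436), np.float64(0.6900000000000004)) 0.682 n 505 [-0.0001  5.8586]
plane angle side (np.int64(199), np.float64(0.7200000000000004)) 0.674 n 225 [-0.0074  7.6178]
side cover_grip 0.63 [590.9  -5.6 303.4]
side key_head 0.68 [724.  -27.8 129.2]
side key_head 0.51 [ 474.3 -108.5  184.1]
side key_tip 0.52 [ 475.4 -105.   126. ]
side key_tip 0.25 [672.3 145.1 208.7]
side lock_mouth 0.69 [723.3 -29.1 128.5]
side lock_mouth 0.45 [450.4 356.5   5. ]
grasp rel hinge [-128.2   -1.2  182.1] rad 222.7 angle est 0.716 F [-0.5  0.9  2.1] gap 40.2 t 21.1
```

View pics/side15z.png

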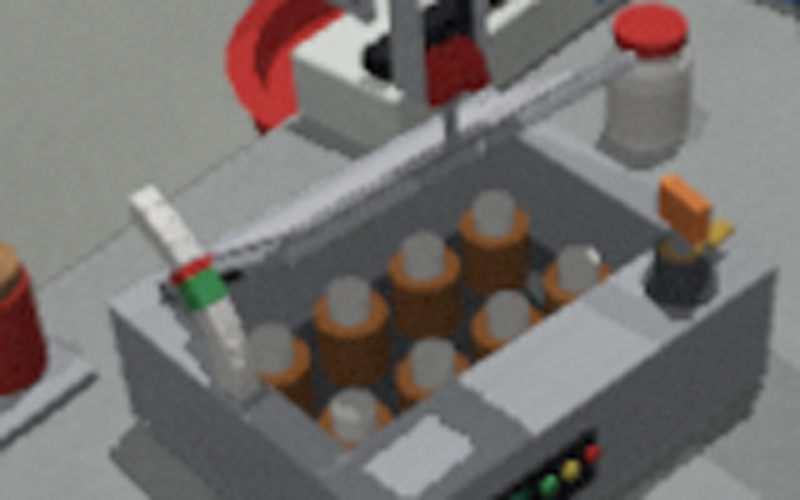

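View pics/top15z.png

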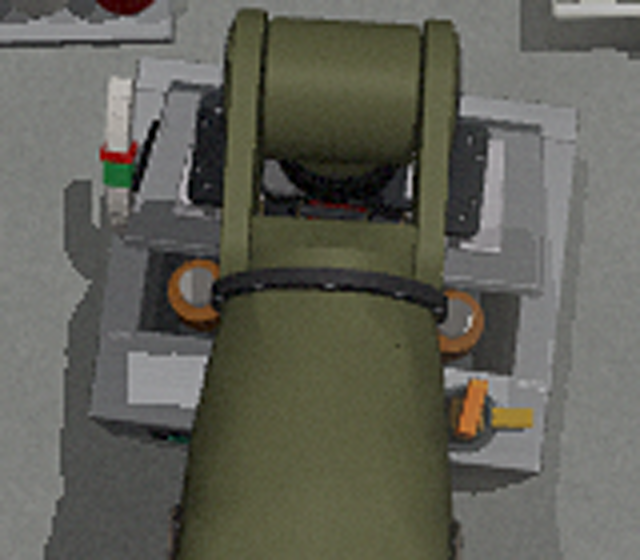

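Run:
```python
from h import *
cov();print(read_state()["qd"].round(4));sign_off()
```

```text
grasp rel hinge [-128.2   -1.2  182.1] rad 222.7 angle est 0.716 F [-0.5  0.9  2.1] gap 40.2 t 21.1
[ 0.0009 -0.0007  0.0012  0.0005 -0.0008 -0.0018]
the job is handed in; nothing more can be done
```

I took the key from its stand, pushed it about 30 mm down into the lock and turned it clockwise by about a quarter turn. Its tongue now points to the bath's −y side. I then raised the cover by its red grip to about 0.93 rad, past the red mark, and brought it back down. I handed the job in at 21.1 s, still holding the cover with an 18 N grip.

**Last checks:**
- **Cover angle:** plane fits gave 0.682 rad (top camera) and 0.674 rad (side camera), and the pointer showed beside the green band. The arm's own position implies 0.716 rad, because the fingers hold the grip a few millimetres off centre. All three are within the limits.
- **Steadiness:** joint speeds were near zero, and the finger gap was 40 mm, the grip's length.
- **Key:** its head was at z ≈ 184 mm, so it is still fully seated.

**Disagreements and gaps:**
- **First grip:** it was about 10 mm too high because the arm crept upward while the fingers closed, so I gripped the key again lower down.
- **Bottoming out:** the wrist force reached 57 N when the key hit the bottom of the hole, under the 120 N limit.
- **Detector errors:** the networks sometimes mislabelled the lock and key in the last pictures. I discarded those readings because they did not match the images.
- **Other objects:** the arm's path stayed clear of them, but I did not measure their positions again at the end.

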